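# Put the bench things away in their organiser trays

## Robot

A 6-joint arm with a two-finger parallel gripper is mounted at the origin on the work surface; the furniture and walls round the work are solid. World frame = base frame: x ahead of the robot, y to its left, z up, the work surface at z = 0. Lengths are in m, angles in degrees, forces in N, time in s.
With the tool pointing down it reaches from about 0.275 to 0.825 m from the base axis. Payload 4.9 kg.
Tool frame: the origin (TCP) lies at the very end of the fingers, on their centre line; the grasp point (between the pads) lies 19 mm behind it; z points along the fingers, y is the line along which they close (so a half turn about z gives the same grasp; the last joint's range is limited). The gripper opens to 85 mm and grips with 20 to 120 N. Pads are 22 mm wide; open, the fingers measure 114 mm over their backs; the gripper's body (76 mm by 85 mm) begins 54 mm behind the grasp point. The pads swing forward as they close: fully open they stand 13 mm farther back than shut.
Start: joints at [-74.954, 18.69, -11.035, 60.275, 0, 82.311], TCP at [0.213, -0.507, 0.231] pointing down, gripper open.
Joint ranges: [-152.03, 152.03], [-55.5, 102.48], [-74.3, 77.21], [-110.64, 120.58], [-84.22, 78.4], [-180, 180]. Speed limits (degrees/s): [147.25, 147.25, 180, 180, 180, 180].

## Interface

Orientations are given as a 3x3 rotation matrix whose columns are the frame's x, y, z axes.
In Python, from plant import move_to, line_to, goto_joints, gripper_open, clamp, hold, inverse_kinematics, grab_frame, MotionError, hand_in, get_clock, get_q, get_qd, get_joint_efforts, get_ee_pos, get_ee_rot, get_contact_force, get_ft_torque, get_width, get_gripper_force gives the robot as it stands. The module is installed in compiled form; this text tells all that it offers. Calls block until the motion is done:
- move_to(position, orientation): joint-space move of the TCP to a pose.
- line_to(position, velocity=0.15, ori=None): straight line of the TCP; ori=None keeps the orientation; velocity is the mean speed in m/s.
- goto_joints(angles): joint-space move.
- gripper_open() and clamp(grip_force=None): open the fingers fully, or close them until they stop; grip_force is the grip in N (None keeps the last).
- hold(seconds).
- inverse_kinematics(position, orientation): joint angles nearest the present ones, or None.
- grab_frame(name): name is "scene" or "top"; returns a dict with "frame" (420x560x3 uint8, red, green, blue), "intrinsics" (3x3 intrinsics, pixels), "R" (3x3) and "t" (3): a world point X has camera coordinates R X + t. Camera axes: x right, y down, z forward; pixel columns grow to the right and rows downward; lengths in m; the calibration is good to about 2 mm. A picture is of the moment at which its call begins. There is no depth.
A pose or a line that the arm cannot do raises MotionError and nothing moves.
- hand_in(): hands the job in; it is judged then, once.
Readings, each from a call of its own:
- get_clock(): time.
- get_q(): joint angles.
- get_qd(): joint speeds.
- get_joint_efforts(): joint torques, N m.
- get_ee_pos(): TCP position.
- get_ee_rot(): TCP orientation.
- get_contact_force(): force on the tool from outside, world axes, zero at the start.
- get_ft_torque(): the same for the moment, N m.
- get_width(): finger opening in m.
- get_gripper_force(): force on a finger pad.
Only numpy, scipy, OpenCV 4.12 (cv2) and the standard library are available. Lean on these libraries where they do the work, as an engineer would, in place of code of your own. Each camera call takes 0.05 s, during which the arm holds its last target. There are 200 camera calls.

## Task

Put the four things standing about on the bench (two small glass vials, a round lens case, a lab timer) away in the grey organiser trays: one glass vial in each of the two bays of the divided tray, the round lens case in the square tray, and the timer in the narrow undivided tray. Everything should sit on the floor of its bay upright, as it stands now. Do not tip anything over on the way, and mind the pillar that stands straight ahead of the robot.

Things in the scene. Friction and masses are not known exactly. Their poses are not given: they have to be found in the camera images.
- vial_a: Clear glass vial with a white cap, standing upright: body 25 mm across up to 51 mm, cap 16 mm across, 56 mm tall in all, about 22 g. Origin at the centre of the underside, z up. The two vials are alike and either may go in either bay.
- vial_b: The second glass vial, the same as the first: 25 mm across, 56 mm tall. Origin at the centre of the underside, z up. 
- lens_case: Black round screw case of a spare lens, standing upright: 40 mm across, 57 mm tall, about 110 g. Origin at the centre of the underside, z up. 
- lab_timer: White lab timer standing on its narrow edge like a small upright tablet: 18 mm thick (its x), 62 mm wide (its y), 60 mm tall. Origin at the centre of the underside, z up. Grip it across the thickness.
- vial_tray: Twin tray: two square bays 41 x 41 mm side by side, divided by a 3 mm wall; 47 x 91 mm outside, 21 mm tall. Fixed to the bench, grey plastic, floor and walls 3 mm thick. Origin at the centre of the underside, so the inner floor is 3 mm above it; x runs across the tray, y along it. The bay centres lie at y = +22 and -22 mm.
- lens_tray: Square tray with a single bay 62 x 62 mm; 68 x 68 mm outside, 21 mm tall. Fixed to the bench, grey plastic, floor and walls 3 mm thick. Origin at the centre of the underside, so the inner floor is 3 mm above it; x runs across the tray, y along it. 
- timer_tray: Narrow tray with one undivided bay 40 x 84 mm (x by y); 46 x 90 mm outside, 21 mm tall. Fixed to the bench, grey plastic, floor and walls 3 mm thick. Origin at the centre of the underside, so the inner floor is 3 mm above it; x runs across the tray, y along it. 
- pillar_corner (a point): Foot of the left front edge of the solid pillar straight ahead of the robot (fixed). The pillar fills x = 0.365 to 0.58, y = -0.32 to 0.13, from the bench to above the arm: coming from the right, draw the tool in to about 0.29 m from the base axis before swinging past. Window wall at x = 0.58; a small centrifuge near x = 0.22, y = 0.12, under 0.2 m tall. All work is left of the pillar.
Mind the look-alikes: they are no part of the job. Leave any black or red look-alike of the vial_b alone.

How it is judged:
By the outcome, as a careful person would: the job done as asked, in the order asked, and still so for the second after the job is handed in, with the robot touching nothing.
It also fails if it takes over 88 s, if anything falls off the work surface, if the arm or the gripper's body presses on something with over 40 N, if the wrist force passes 120 N, or if a joint passes its speed limit or range.

## Working session

There is one attempt and no reset: what is moved stays moved. The work goes in short steps, each a Python script; the robot and the scene stay as the last script left them, time stands still between calls to the robot, and variables do not carry over. Pictures are saved under pics/ and viewed, at most 14 in all, crops included, and the job is handed in when it is done.

```bash
ls; mkdir -p pics; python3 - <<'E'
from plant import *
import cv2, numpy as np
for n in ("scene","top"):
    f=grab_frame(n); cv2.imwrite(f"pics/{n}0.png",cv2.resize(f["frame"][:,:,::-1],(800,600),interpolation=cv2.INTER_CUBIC))
    np.savez(f"{n}0.npz",**f)
    R,t=f["R"],f["t"]; print(n,f["intrinsics"].round(1).tolist(),(-R.T@t).round(3),R.round(3).tolist())
print(get_clock(),get_width(),get_ee_rot().round(3).tolist())
E
```

```text
pics
scene [[447.6, 0.0, 281.1], [0.0, 447.6, 207.6], [0.0, 0.0, 1.0]] [-0.222  0.743  0.472] [[-0.628, -0.778, 0.012], [-0.414, 0.321, -0.852], [0.659, -0.54, -0.524]]
top [[411.8, 0.0, 272.0], [0.0, 411.8, 213.5], [0.0, 0.0, 1.0]] [0.246 0.3   0.889] [[0.019, -1.0, -0.009], [-0.99, -0.018, -0.142], [0.142, 0.012, -0.99]]
0.1 0.08544395846529065 [[0.922, 0.386, -0.0], [0.386, -0.922, 0.002], [0.0, -0.002, -1.0]]
```

View pics/scene0.png

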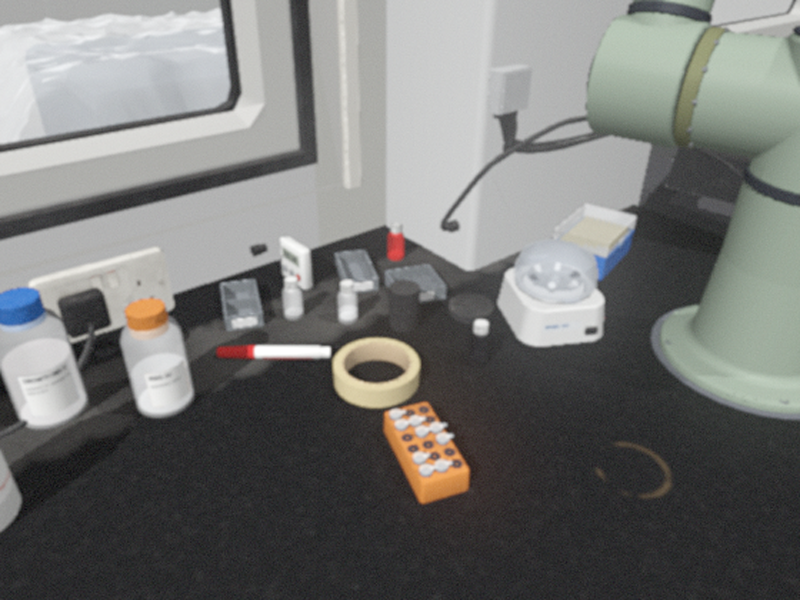

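View pics/top0.png

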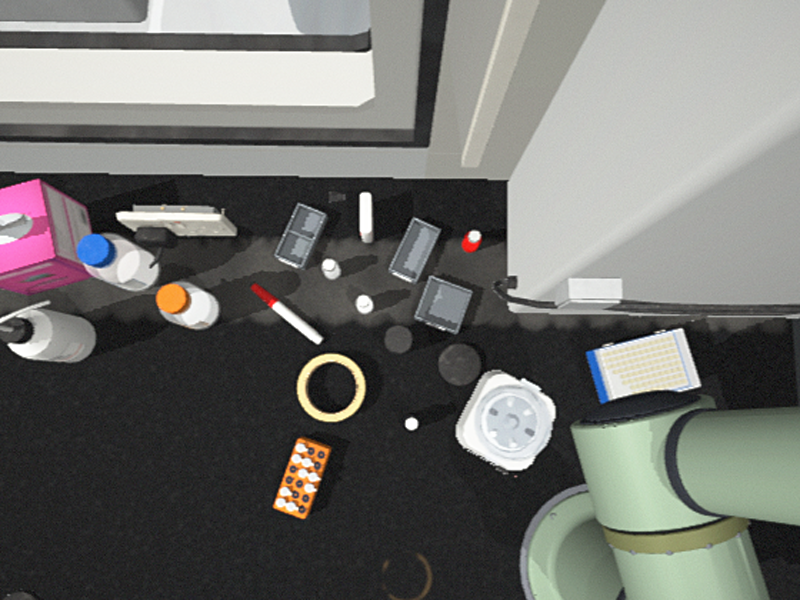

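The top view (800x600 px) shows the divided tray at (300,236), the narrow tray at (414,250), the square tray at (445,303), the timer at (366,217), and the vials at (331,268) and (364,303). The lens case is at (398,338). The black look-alike is at (411,424), the red one at (472,240), and a flat dark disc at (459,364). I'll enlarge this area.

```bash
python3 - <<'E'
import cv2, numpy as np
def crop(n,x0,y0,x1,y1,s,g=2.0):
    f=np.load(f"{n}0.npz")["frame"][y0:y1,x0:x1,::-1]
    f=(255*(f/255.)**(1/g)).astype(np.uint8)
    f=cv2.resize(f,None,fx=s,fy=s,interpolation=cv2.INTER_CUBIC)
    for v in range((x0+9)//10*10,x1,10): cv2.putText(f,str(v),(int((v-x0+.5)*s)-10,10),0,.35,(0,255,255)); cv2.line(f,(int((v-x0+.5)*s),12),(int((v-x0+.5)*s),18),(0,255,255))
    for v in range((y0+9)//10*10,y1,10): cv2.putText(f,str(v),(0,int((v-y0+.5)*s)+4),0,.35,(0,255,255)); cv2.line(f,(26,int((v-y0+.5)*s)),(32,int((v-y0+.5)*s)),(0,255,255))
    cv2.imwrite(f"pics/{n}0c.png",f)
crop("top",185,122,345,242,5)
crop("scene",145,150,365,260,3.6)
E
```

```text
(no output)
```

View pics/top0c.png

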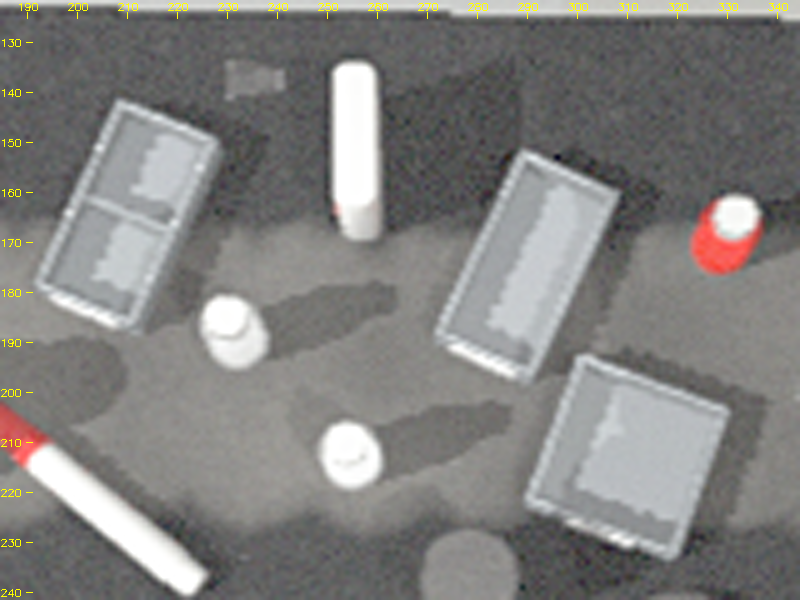

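View pics/scene0c.png

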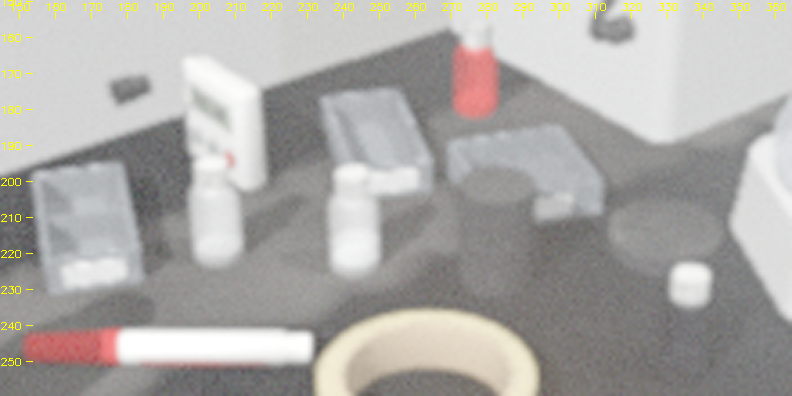

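The crops show clean tray rims and object outlines. In the top crop, the vial caps are near px (230,185) and (254,212), the timer's top face spans about (255,134)–(256,162), and the lens case top is near (278,237). Next I'll fit each one with the calibration and overlay the results on both views to check.

```bash
cat > vis.py <<'E'
import numpy as np, cv2
from scipy.optimize import least_squares
def proj(f,X):
    c=np.asarray(X)@f["R"].T+f["t"]; p=c@f["intrinsics"].T; return p[:,:2]/p[:,2:]
def back(f,p,z):
    d=f["R"].T@np.linalg.inv(f["intrinsics"])@np.array([p[0],p[1],1.]); o=-f["R"].T@f["t"]; return o+d*(z-o[2])/d[2]
def box(x,y,a,w,l,z):
    c,s=np.cos(a),np.sin(a); L=np.array([[-w,-l],[w,-l],[w,l],[-w,l]])/2
    return np.c_[L@np.array([[c,s],[-s,c]])+[x,y],np.full(4,z)]
def ring(x,y,d,z):
    t=np.linspace(0,2*np.pi,40); return np.c_[x+d/2*np.cos(t),y+d/2*np.sin(t),np.full(40,z)]
def outline(im,f,X,x0,y0,s,col):
    p=((proj(f,X)-[x0,y0]+.5)*s*16).astype(int); cv2.polylines(im,[p],True,col,1,cv2.LINE_AA,4)
def overlay(f,x0,y0,x1,y1,s,shapes,name,g=2.):
    im=f["frame"][y0:y1,x0:x1,::-1]; im=(255*(im/255.)**(1/g)).astype(np.uint8)
    im=cv2.resize(im,None,fx=s,fy=s,interpolation=cv2.INTER_CUBIC)
    for X,c in shapes: outline(im,f,X,x0,y0,s,c)
    cv2.imwrite(name,im)
E
python3 - <<'E'
from vis import *
T=dict(np.load("top0.npz")); S=dict(np.load("scene0.npz"))
tr={"vial_tray":([(208.1,141.5),(228.3,149.3),(210.1,185.5),(192.1,177.7)],47,91),
"timer_tray":([(288.9,151.5),(308.3,159.9),(290.1,196.5),(271.7,188.7)],46,90),
"lens_tray":([(300.9,192.5),(330.1,203.1),(319.5,231.5),(289.7,221.5)],68,68)}
sh=[]; P={}
for n,(px,w,l) in tr.items():
    px=np.array(px); W=np.array([back(T,p,.021) for p in px]); d=(W[0]+W[1]-W[2]-W[3])/2; a0=np.arctan2(-d[0],d[1]) # y axis along long side
    res=lambda v:(proj(T,box(v[0],v[1],v[2],w/1e3,l/1e3,.021))[[3,2,1,0]]-px).ravel()
    best=min((least_squares(lambda v:(proj(T,np.roll(box(v[0],v[1],v[2],w/1e3,l/1e3,.021)[::o],k,0))-px).ravel(),[*W.mean(0)[:2],a0]) for o in(1,-1) for k in range(4)),key=lambda r:r.cost)
    P[n]=best.x; print(n,best.x[:2].round(4),np.degrees(best.x[2]).round(1),"rms px",np.sqrt(2*best.cost/8).round(2))
    sh+=[(box(*best.x,w/1e3,l/1e3,z),(0,255,0)) for z in (0,.021)]
P["vial_a"]=back(T,(230.3,184.7),.056)[:2]; P["vial_b"]=back(T,(254.6,211),.053)[:2]; P["lens"]=back(T,(278.3,237.1),.057)[:2]
c=back(T,(255.2,148.),.06); P["timer"]=np.array([c[0],c[1],np.radians(90)])
# timer orientation from top-face long axis pixels
a=back(T,(255.,134.),.06);b=back(T,(256.3,162),.06); d=b-a; P["timer"][2]=np.arctan2(-d[0],d[1])%np.pi
for n in("vial_a","vial_b"):
    sh+=[(ring(*P[n],.025,0),(0,0,255)),(ring(*P[n],.016,.056),(0,0,255))]
sh+=[(ring(*P["lens"],.04,z),(255,100,0)) for z in(0,.057)]+[(box(*P["timer"],.018,.062,z),(255,0,255)) for z in(0,.06)]
for n in("vial_a","vial_b","lens","timer"): print(n,P[n].round(4))
np.savez("P.npz",**P)
overlay(T,185,122,345,252,4.6,sh,"pics/top0o.png"); overlay(S,145,150,325,250,4.4,sh,"pics/scene0o.png")
E
```

```text
vial_tray [0.4782 0.4478] 67.7 rms px 0.67
timer_tray [0.4575 0.2736] -114.0 rms px 0.4
lens_tray [0.3752 0.2293] -109.3 rms px 0.48
vial_a [0.4242 0.3973]
vial_b [0.3706 0.3458]
lens [0.3174 0.2962]
timer [0.5023 0.3475 1.6407]
```

View pics/top0o.png

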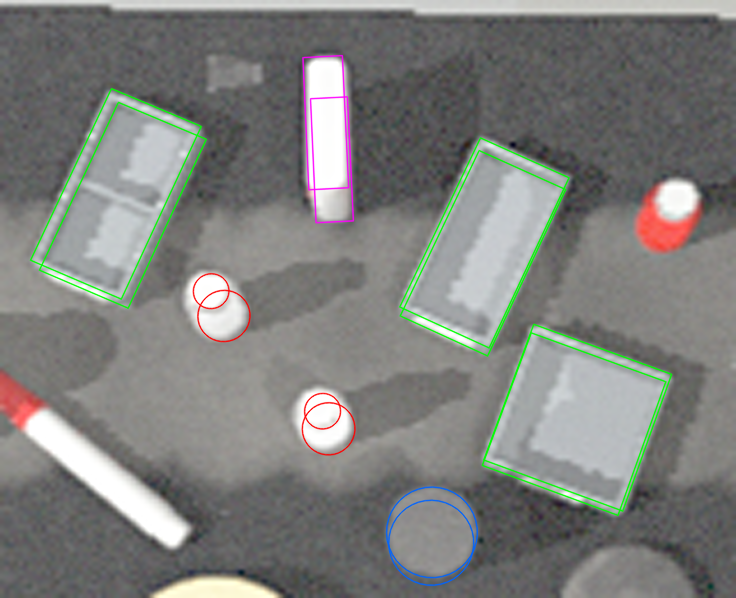

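View pics/scene0o.png

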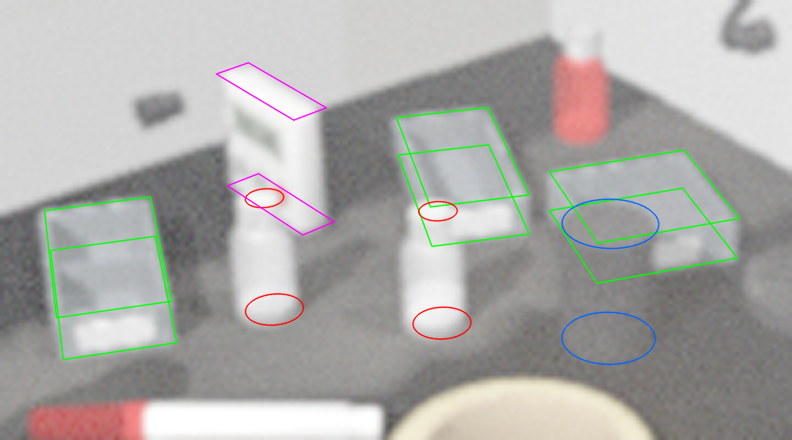

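The trays and the lens case match to about 1 px in both views. The vials sit about 2 mm further towards +x/+y, and I've allowed for that. I'll write helpers, then draw the tool in, swing past the pillar and pick up the lens case.

```bash
cat > arm.py <<'E'
from plant import *
import numpy as np
P={k:v for k,v in np.load("P.npz").items()}
P["vial_a"]=np.array([.425,.3983]); P["vial_b"]=np.array([.3711,.3464])
SAFE=.15
def rot(phi):
    y=np.array([np.cos(phi),np.sin(phi),0]); z=np.array([0,0,-1.]); return np.c_[np.cross(y,z),y,z]
def best(pos,phi):
    q=np.array(get_q()); c=[]
    for p in(phi,phi+np.pi):
        s=inverse_kinematics(pos,rot(p))
        if s is not None: c.append((abs(np.array(s)-q).max(),p))
    if not c: raise RuntimeError(f"unreachable {pos}")
    return rot(min(c)[1])
def say(m): print(m,"t",round(get_clock(),2),"p",np.round(get_ee_pos(),4),"w",round(get_width(),4),"F",np.round(get_contact_force(),1),"g",round(get_gripper_force(),1),flush=True)
def pick(xy,phi,h,force,safe=SAFE):
    R=best([*xy,safe],phi); move_to([*xy,safe],R); line_to([*xy,h],.12); say("down")
    clamp(force); say("clamped"); line_to([*xy,safe],.15); say("lifted")
def place(xy,phi,h,safe=SAFE):
    R=best([*xy,safe],phi); move_to([*xy,safe],R); line_to([*xy,h+.014],.15); line_to([*xy,h+.0035],.04); say("low")
    gripper_open(); say("open"); line_to([*xy,safe],.15)
E
python3 - <<'E'
from arm import *
q=np.array(get_q()); az=np.radians(-67.2)
p=np.array([.287*np.cos(az),.287*np.sin(az),.30])
print(inverse_kinematics(p,get_ee_rot()))
move_to(p,get_ee_rot()); say("in")
q=np.array(get_q()); q[0]+=67.2+43; q[5]=q[5]
goto_joints(q); say("swung"); print(np.round(get_q(),1))
for n,xy,phi,h in [("lens",P["lens"],np.radians(133),.022),("lt",P["lens_tray"][:2],np.radians(133),.025),("timer",P["timer"][:2],P["timer"][2],.022)]:
    for p in(phi,phi+np.pi):
        s=inverse_kinematics([*xy,h],rot(p)); print(n,None if s is None else np.round(s,1))
E
```

```text
[-8.20478678e+01 -1.32550415e+01 -3.48297619e+01  6.85150913e+01
 -1.04313369e-02  7.52172896e+01]
in t 1.16 p [ 0.1114 -0.2657  0.3002] w 0.0854 F [ 1.   0.3 -0.2] g 0.0
swung t 3.18 p [0.2113 0.1961 0.3002] w 0.0857 F [ 0.3 -0.1 -0.4] g 0.0
[ 28.1 -13.2 -34.7  68.4  -0.   75.2]
lens [ 33.3  22.8 -42.7  24.6   0.   -9.7]
lens [ 33.3  22.8 -42.7  24.6   0.  170.3]
lt [ 21.8  22.9 -41.7  25.4   0.  -21.2]
lt [ 21.8  22.9 -41.7  25.4   0.  158.8]
timer [ 27.8  36.7 -15.5  37.9   0.   23.8]
timer [  27.8   36.7  -15.5   37.9    0.  -156.2]
```

```bash
python3 - <<'E'
from arm import *
import cv2
pick(P["lens"],np.radians(133),.022,40)
cv2.imwrite("pics/top1.png",grab_frame("top")["frame"][:,:,::-1])
E
```

```text
down t 5.73 p [0.3179 0.2965 0.0225] w 0.0853 F [ 0.3 -0.1 -0.2] g 0.0
clamped t 6.22 p [0.3176 0.2964 0.0225] w 0.0393 F [-0.4 -1.1  5.6] g 39.7
lifted t 7.22 p [0.3168 0.2958 0.1492] w 0.0392 F [ 0.4 -0.3 -1.8] g 40.3
```

View pics/top1.png

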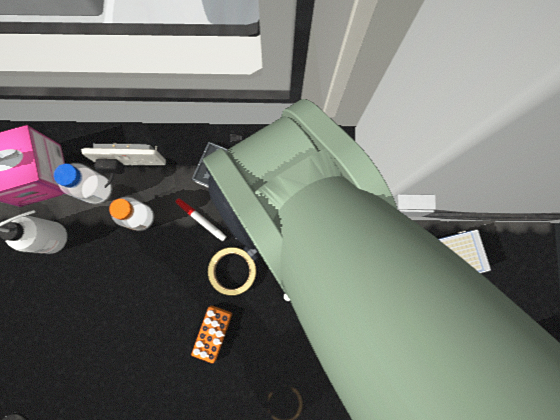

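The arm's elbow and wrist hide the scene from above. The case is gripped (width 39 mm). Before going near the pillar I'll estimate where the wrist sits sideways, using the link lengths implied by the IK.

```bash
python3 - <<'E'
from arm import *
from vis import back
f=dict(np.load("top0.npz"))
A=[];B=[];lat=[]
for r in(.3,.4,.5,.6):
  for z in(.03,.15,.3):
    p=np.array([r*.7,r*.714,z]); s=inverse_kinematics(p,rot(1.))
    if s is None: continue
    q=np.radians(s); a1,a2=q[0],q[1]-q[2]
    fw=p[0]*np.cos(a1)+p[1]*np.sin(a1); lat.append(-p[0]*np.sin(a1)+p[1]*np.cos(a1))
    c1,s1,c2,s2=np.cos(q[1]),np.sin(q[1]),np.cos(a2),np.sin(a2)
    A+=[[1,0,c1,s1,c2,s2],[0,1,-s1,c1,-s2,c2]]; B+=[fw,z]
x,res,rk,_=np.linalg.lstsq(np.array(A),np.array(B),rcond=None); print("fit",x.round(4),rk,res,"lat",np.round(lat,4)[:3])
q=np.radians(get_q());a2=q[1]-q[2];c1,s1,c2,s2=np.cos(q[1]),np.sin(q[1]),np.cos(a2),np.sin(a2)
el=np.array([x[2]*c1+x[3]*s1,-x[2]*s1+x[3]*c1]);wr=el+[x[4]*c2+x[5]*s2,-x[4]*s2+x[5]*c2]
print("q",np.degrees(q).round(1),"elbow fw,z(+base)",el,"wrist",wr,"tcp z",get_ee_pos()[2])
u=np.array([np.cos(q[0]),np.sin(q[0])])
for px in[(392,200),(383,168),(307,100),(207,150),(283,272)]:
    print(px,[(z,(back(f,px,z)[:2]@u).round(3),(back(f,px,z)[:2]@[-u[1],u[0]]).round(3)) for z in(.2,.3,.4,.5)])
E
```

```text
fit [-0.     -0.1187 -0.      0.514   0.3982  0.0697] 6 [1.48044308e-31] lat [0.0736 0.0736 0.0736]
q [ 33.3  11.2 -34.5  44.4  -0.   -9.7] elbow fw,z(+base) [0.09992196 0.50419401] wrist [0.42780599 0.26773389] tcp z 0.14903469742001457
(392, 200) [(0.2, np.float64(0.369), np.float64(-0.116)), (0.3, np.float64(0.369), np.float64(-0.082)), (0.4, np.float64(0.369), np.float64(-0.049)), (0.5, np.float64(0.369), np.float64(-0.015))]
(383, 168) [(0.2, np.float64(0.423), np.float64(-0.134)), (0.3, np.float64(0.415), np.float64(-0.098)), (0.4, np.float64(0.407), np.float64(-0.062)), (0.5, np.float64(0.4), np.float64(-0.025))]
(307, 100) [(0.2, np.float64(0.595), np.float64(-0.091)), (0.3, np.float64(0.563), np.float64(-0.061)), (0.4, np.float64(0.53), np.float64(-0.031)), (0.5, np.float64(0.497), np.float64(-0.001))]
(207, 150) [(0.2, np.float64(0.612), np.float64(0.105)), (0.3, np.float64(0.577), np.float64(0.106)), (0.4, np.float64(0.542), np.float64(0.108)), (0.5, np.float64(0.507), np.float64(0.11))]
(283, 272) [(0.2, np.float64(0.365), np.float64(0.105)), (0.3, np.float64(0.366), np.float64(0.107)), (0.4, np.float64(0.366), np.float64(0.108)), (0.5, np.float64(0.367), np.float64(0.11))]
```

By this estimate the wrist spans roughly −45 to +108 mm to the sides of the J1 plane. A vertical tool over the square or narrow tray (J1≈22°) would therefore touch the pillar. Leaning the tool about its closing axis keeps the wrist to the left and objects upright, but it needs a regrasp. I'll set the case back, then check what lean gives J1 ≥ 31°.

```bash
cat >> arm.py <<'E'
def rotl(psi,lean,side=1):
    """closing dir psi (deg), tool leaning so the wrist lies toward psi+90*side by lean deg"""
    p,l=np.radians(psi),np.radians(lean); y=np.array([np.cos(p),np.sin(p),0]); d=side*np.array([-y[1],y[0],0])
    z=-np.sin(l)*d-np.array([0,0,np.cos(l)]); return [np.c_[np.cross(s*y,z),s*y,z] for s in(1,-1)]
def tcp(xy,gz,R): return np.array([*xy,gz])+.019*R[:,2]
def bestl(xy,gz,psi,lean,side=1):
    q=np.array(get_q()); c=[]
    for i,R in enumerate(rotl(psi,lean,side)):
        s=inverse_kinematics(tcp(xy,gz,R),R)
        if s is not None: c.append((abs(np.array(s)-q).max(),i,R,s))
    if not c: raise RuntimeError(f"unreachable {xy} {psi} {lean}")
    return min(c)[2:]
def pickl(xy,gz,psi,lean,side,force,up=.17):
    R,_=bestl(xy,up,psi,lean,side); move_to(tcp(xy,up,R),R); line_to(tcp(xy,gz,R),.12); say("down")
    clamp(force); say("clamped"); line_to(tcp(xy,up,R),.15); say("lifted")
def placel(xy,gz,psi,lean,side,up=.17,drop=.004):
    R,s=bestl(xy,up,psi,lean,side); move_to(tcp(xy,up,R),R); say("over"); line_to(tcp(xy,gz+drop+.01,R),.12); line_to(tcp(xy,gz+drop,R),.04); say("low")
    gripper_open(); say("open"); line_to(tcp(xy,up,R),.15)
E
python3 - <<'E'
from arm import *
xy=get_ee_pos()[:2]
line_to([*xy,.035],.15); line_to([*xy,.0232],.04); say("back"); gripper_open(); line_to([*xy,.16],.15)
for n,xy,psi,side in[("lens",P["lens"],5,1),("lens_tray",P["lens_tray"][:2],30,1),("timer",P["timer"][:2],94,1),("timer_tray",P["timer_tray"][:2],66,1)]:
  for lean in(0,12,16,20):
    try: print(n,lean,np.round(bestl(xy,.045,psi,lean,side)[1],1),np.round(bestl(xy,.17,psi,lean,side)[1],1))
    except RuntimeError as e: print(e)
E
```

```text
back t 8.63 p [0.3166 0.2956 0.0231] w 0.0392 F [ 0.5 -0.7 -1.6] g 40.3
lens 0 [ 33.3  22.3 -42.5  25.2   0.  -61.7] [ 33.3  11.1 -34.3  44.6   0.  -61.7]
lens 12 [ 39.7  27.1 -35.1  34.7  -9.8 -54.7] [ 39.7  16.8 -27.7  52.4  -9.8 -54.7]
lens 16 [ 41.6  29.1 -32.5  38.1 -12.8 -52.3] [ 41.6  19.  -25.4  55.3 -12.8 -52.3]
lens 20 [ 43.4  31.3 -29.8  41.7 -15.6 -49.9] [ 43.4  21.4 -23.   58.3 -15.6 -49.9]
lens_tray 0 [ 21.8  22.8 -41.7  25.5   0.  -98.2] [ 21.8  11.6 -33.6  44.8   0.  -98.2]
lens_tray 12 [ 29.6  23.8 -41.2  24.8 -12.  -90.5] [ 29.6  12.6 -33.4  43.9 -12.  -90.5]
lens_tray 16 [ 32.1  24.7 -40.7  25.1 -16.  -87.9] [ 32.1  13.4 -33.1  44.  -16.  -87.9]
lens_tray 20 [ 34.5  25.8 -40.1  25.7 -19.9 -85.2] [ 34.5  14.5 -32.8  44.4 -19.9 -85.2]
timer 0 [ 27.8  36.4 -15.3  38.3   0.   23.8] [27.8 28.5 -8.2 53.3  0.  23.8]
timer 12 [ 30.2  31.2 -27.3  20.7  -5.3  25.7] [ 30.2  21.9 -20.2  37.1  -5.3  25.7]
timer 16 [ 31.1  30.  -31.1  14.6  -7.2  26.2] [ 31.1  20.1 -24.1  31.5  -7.2  26.2]
timer 20 [ 32.1  29.2 -34.8   8.3  -9.3  26.6] [ 32.1  18.5 -27.9  25.8  -9.3  26.6]
timer_tray 0 [ 22.9  30.  -27.9  32.1   0.   46.9] [ 22.9  20.8 -20.5  48.7   0.   46.9]
timer_tray 12 [ 28.   27.1 -35.3  20.2  -9.4  51.4] [ 28.   16.7 -27.8  38.   -9.4  51.4]
timer_tray 16 [ 29.8  26.6 -37.5  16.3 -12.8  52.7] [ 29.8  15.8 -30.2  34.5 -12.8  52.7]
timer_tray 20 [ 31.6  26.4 -39.6  12.4 -16.4  53.9] [ 31.6  15.1 -32.4  30.9 -16.4  53.9]
```

A lean of 17° for the case and 19° for the timer keeps J1 near or above 31°. I'll do the lens case now.

```bash
python3 - <<'E'
from arm import *
import cv2
pickl([.3168,.2958],.046,5,17,1,40)
placel(P["lens_tray"][:2],.049,30,17,1)
print(np.round(get_q(),1))
pick(P["vial_b"],np.radians(67.7),.022,25)
f=grab_frame("scene"); np.savez("scene1.npz",**f); cv2.imwrite("pics/scene1.png",f["frame"][:,:,::-1]); say("pic")
E
```

```text
down t 12.13 p [0.3177 0.2906 0.0284] w 0.0853 F [0.3 0.5 0.4] g 0.0
clamped t 12.62 p [0.3174 0.2905 0.0283] w 0.0392 F [-1.2  0.7  5.3] g 40.0
lifted t 13.6 p [0.3168 0.2898 0.1511] w 0.0391 F [ 0.2  0.3 -1.8] g 40.3
over t 14.24 p [0.3774 0.2244 0.1512] w 0.0392 F [ 0.9  0.3 -0.9] g 40.3
low t 15.68 p [0.3778 0.2244 0.0347] w 0.039 F [-0.3  0.5 -1.9] g 40.3
open t 16.21 p [0.3781 0.2246 0.0349] w 0.0855 F [ 0.4  0.1 -1.1] g 0.0
[ 32.7  13.7 -33.1  44.  -17.  -87.2]
down t 19.01 p [0.3716 0.3467 0.0226] w 0.0853 F [-0.  -0.3  0.1] g 0.0
clamped t 19.59 p [0.3713 0.3465 0.0222] w 0.0247 F [-1.   0.6  2.9] g 25.2
lifted t 20.59 p [0.3705 0.346  0.1492] w 0.0241 F [-0.6  1.2 -0.2] g 25.0
pic t 20.64 p [0.3704 0.3459 0.149 ] w 0.0244 F [-0.5 -0.2  0.3] g 25.0
```

View pics/scene1.png

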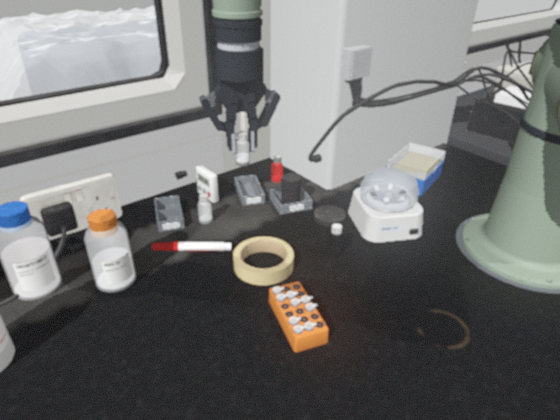

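The lens case stands upright in the square tray (290,187), and the vial hangs upright in the gripper (243,140). Now I'll place both vials.

```bash
python3 - <<'E'
from arm import *
import cv2
c,a=P["vial_tray"][:2],P["vial_tray"][2]; d=.022*np.array([-np.sin(a),np.cos(a)])
place(c-d,a,.025)
pick(P["vial_a"],a,.022,25)
place(c+d,a,.025)
pos=get_ee_pos(); 
f=grab_frame("scene"); np.savez("scene2.npz",**f); im=f["frame"][140:260,130:350,::-1]
cv2.imwrite("pics/scene2.png",cv2.resize(im,None,fx=3.6,fy=3.6,interpolation=cv2.INTER_CUBIC)); say("pic")
E
```

```text
low t 22.62 p [0.4984 0.4393 0.0282] w 0.0242 F [ 0.1  0.7 -1. ] g 25.0
open t 23.24 p [0.4986 0.4394 0.0285] w 0.0855 F [-0.1  0.1  0.3] g 0.0
down t 25.85 p [0.4256 0.3987 0.0227] w 0.0857 F [ 0.5 -0.4  0.3] g 0.0
clamped t 26.43 p [0.4251 0.3984 0.0223] w 0.0244 F [-0.6 -0.2  2.1] g 25.5
lifted t 27.43 p [0.4244 0.3978 0.149 ] w 0.0241 F [-0.2 -0.1 -0.8] g 25.3
low t 29.11 p [0.4576 0.456  0.0283] w 0.0246 F [-0.3  0.2 -0.1] g 25.3
open t 29.73 p [0.4579 0.4561 0.0285] w 0.0857 F [ 0.1  0.9 -0.2] g 0.0
pic t 30.74 p [0.4572 0.4556 0.1487] w 0.0854 F [-0.6 -1.9 -0.2] g 0.0
```

View pics/scene2.png

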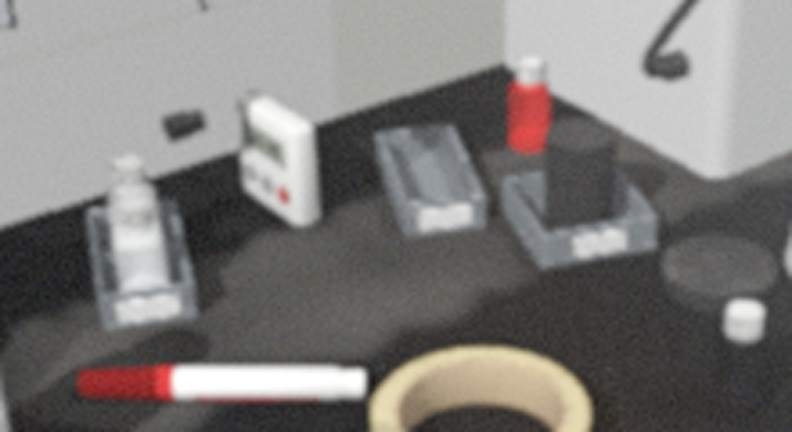

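Both vials stand upright in the divided tray at (135,230), and the lens case is upright in its tray (580,180). The timer's base corners are now clear at (296,224), (320,218) and (244,190). I'll refine its pose from these.

```bash
python3 - <<'E'
from vis import *
f=dict(np.load("scene2.npz")); P=np.load("P.npz")
W=np.array([back(f,(np.array(p)/3.6+[129.5,139.5]),0) for p in[(296,224),(320,218),(244,190)]]); print(W.round(4))
d=W[0]-W[2]; print("front edge",np.linalg.norm(d[:2]).round(4),"ang",np.degrees(np.arctan2(d[1],d[0])).round(1),"thick",np.linalg.norm((W[1]-W[0])[:2]).round(4)," centre~",((W[1]+W[2])/2).round(4),P["timer"])
E
```

```text
[[0.4763 0.3545 0.    ]
 [0.4736 0.3401 0.    ]
 [0.5285 0.3581 0.    ]]
front edge 0.0524 ang -176.0 thick 0.0146  centre~ [0.5011 0.3491 0.    ] [0.50229103 0.34752381 1.64073844]
```

The two views agree on the timer: (0.502, 0.348), yaw about 94°. I'll move it now.

```bash
python3 - <<'E'
from arm import *
import cv2
pickl([.502,.348],.046,94,19,1,30)
placel(P["timer_tray"][:2],.049,66,19,1)
f=P["vial_b"]; move_to([.25,.33,.32],best([.25,.33,.32],np.radians(94))); say("away")
for n,(x0,y0,x1,y1) in {"scene":(130,140,350,260),"top":(150,100,370,250)}.items():
    im=grab_frame(n)["frame"][y0:y1,x0:x1,::-1]; im=(255*(im/255.)**.6).astype(np.uint8)
    cv2.imwrite(f"pics/{n}3.png",cv2.resize(im,None,fx=3.6,fy=3.6,interpolation=cv2.INTER_CUBIC))
E
```

```text
down t 32.55 p [0.5088 0.3489 0.0287] w 0.0851 F [-0.6 -0.5  0.2] g 0.0
clamped t 33.18 p [0.5083 0.3484 0.0282] w 0.0154 F [-0.9 -0.4  2. ] g 34.2
lifted t 34.16 p [0.5074 0.348  0.1509] w 0.0154 F [ 0.6  0.3 -1.1] g 33.9
over t 34.68 p [0.4633 0.2714 0.1514] w 0.0157 F [ 0.6  0.1 -0.4] g 33.9
low t 36.12 p [0.4629 0.2709 0.0348] w 0.0153 F [ 0.4 -0.4 -0.1] g 33.9
open t 36.8 p [0.4631 0.2711 0.0351] w 0.0853 F [-0.3  0.3 -0.1] g 0.0
away t 38.79 p [0.2503 0.3298 0.3189] w 0.0855 F [0.6 0.1 0.8] g 0.0
```

View pics/scene3.png

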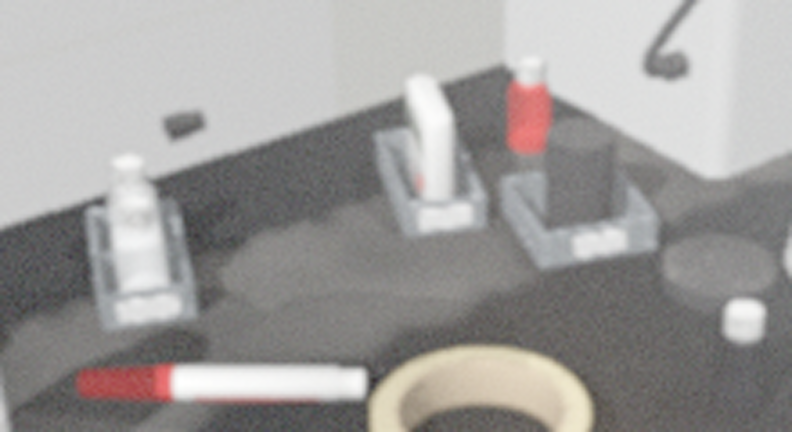

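View pics/top3.png

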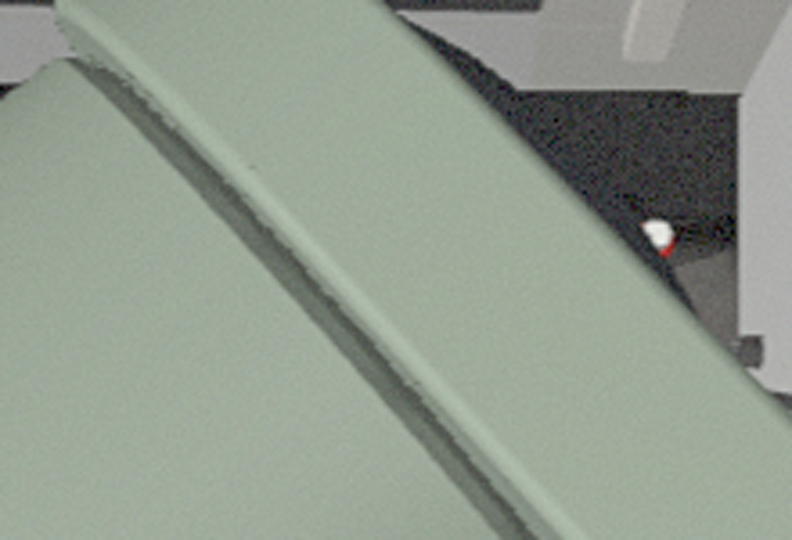

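In the scene view the timer stands upright in the narrow tray (430,145), and the case and vials stand upright in theirs. The arm blocks the top view, so I'll swing it clear for one last check.

```bash
python3 - <<'E'
from arm import *
import cv2
q=np.array(get_q()); q[0]=110; goto_joints(q); say("clear")
im=grab_frame("top")["frame"][122:252,180:345,::-1]; im=(255*(im/255.)**.6).astype(np.uint8)
cv2.imwrite("pics/top4.png",cv2.resize(im,None,fx=4.5,fy=4.5,interpolation=cv2.INTER_CUBIC))
E
```

```text
clear t 40.58 p [-0.2078  0.358   0.3186] w 0.0855 F [-0.9  0.4  0.2] g 0.0
```

View pics/top4.png

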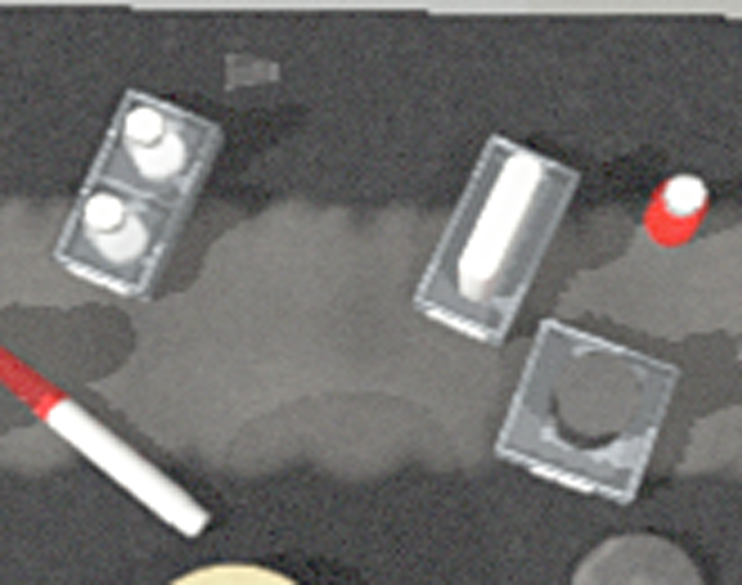

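The top view shows one vial in each bay at (155,145) and (115,230), the timer in the narrow tray at (500,225) and the case in the square tray at (597,395). All four are upright, the red look-alike hasn't moved, and the arm is clear. I'll hand the job in.

```bash
python3 -c "from plant import *; print(hand_in())"
```

```text
the job is handed in; nothing more can be done
None
```

I put all four items away and handed the job in at about 41 s: one vial in each bay, the lens case in the square tray and the timer in the narrow tray, all upright in the last picture, with the arm clear and the look-alikes left alone.

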